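# Find and mark the balance point of a lever arm on a fulcrum edge

## Task

Find the balance point of the steel lever arm: slide it along the wooden stand, boss end first, out over the steel edge in small nudges, taking the gripper away after each, until it just tips over the edge by itself and stays tipped. Then set the saddle marker astride the arm right at that balance point (to about a centimetre), where the arm crosses the edge, and let go, leaving the arm on the stand. Do not lift the arm off the stand, and leave the other things on the board alone.

Things in the scene. Friction and masses are not known exactly. Their poses are not given: they have to be found in the camera images.
- fulcrum (a point): Middle of the steel fulcrum edge of the fixed wooden balance stand, at the height of its deck top, 50 mm above the plywood board (board top at z = 0.095). x = level slide direction (roughly to the robot's left), y across, z up. The deck, 60 mm wide, lies at x -95 to 0 mm, behind this edge.
- stand: The balance stand; origin 50 mm below fulcrum, same axes. On the deck, at x -91 to -49 mm, two aluminium guide strips 7 mm high and 34 mm apart keep the arm straight. In front of the edge, at x 46 to 62 mm, a wooden catch block, 8 mm lower than the deck, stops the tipped arm at about 0.17 rad. Foot plate 185x84x10 mm.
- lever_tail (a point): Lever arm, dark steel, 180 mm long: flat bar 28 mm wide, 14 mm thick, with a heavy round boss at the front. This point is the centre of the small flat end face at its tail (no boss), 7 mm above the underside. x points along the arm to the boss, y across, z up. The tail sticks out behind the deck, where shut fingers can push it.
- lever_arm: The same arm; origin under the tail end, 7 mm below lever_tail, same axes. Boss 46 mm in diameter, 26 mm high, centre at x = 157 mm, underside flush with the bar. Mass 0.35 to 0.7 kg, not known beforehand. A finger pressed on the tail holds it down by friction, so the arm tips only once the finger is taken away.
- marker_grip (a point): Saddle marker, aluminium, 60 g, standing on its legs on the board beyond the stand: an inverted U with an upright grip tab. This point is in the tab, 35 mm above the feet. The tab is 16 mm (x) by 20 mm (y) and reaches from 17 to 49 mm above the feet. x = the direction that goes along the arm when fitted (either way round), y across it, z up.
- marker_seat (a point): Saddle marker: centre of the underside of its bridge, which is to rest on the arm's top; 11 mm above the feet, 24 mm below marker_grip. The saddle is 20 mm long (x) and 46 mm wide (y); its two legs are 36 mm apart inside and reach 11 mm down the sides of the 28 mm wide arm.
- marker: The same saddle marker; origin at the height of its feet, same axes.
- carton: small brown cardboard carton 58x64x46 mm, near side of the board: leave alone. Origin at the centre of its underside.
- stub_driver: short screwdriver, 79 mm, lying near the front of the board: leave alone. Origin at the centre of its underside.
- blade_box: small flat carton 72x50x22 mm, far left corner of the board: leave alone. Origin at the centre of its underside.
- knob_part: loose round yellow ball knob, 51 mm across, far right corner of the board: leave alone. Origin at the centre of its underside.

How it is judged:
By the outcome, as a careful person would: the job done as asked, in the order asked, and still so for the second after the job is handed in, with the robot touching nothing.
It also fails if it takes over 72 s, if anything falls off the work surface, if the arm or the gripper's body presses on something with over 40 N, if the wrist force passes 120 N, or if a joint passes its speed limit or range.

## Robot

A 6-joint arm with a two-finger parallel gripper is mounted at the origin on the work surface; the furniture and walls round the work are solid. World frame = base frame: x ahead of the robot, y to its left, z up, the work surface at z = 0. Lengths are in m, angles in rad, forces in N, time in s.
With the tool pointing down it reaches from about 0.35 to 0.85 m from the base axis. Payload 8.1 kg.
Tool frame: the origin (TCP) lies at the very end of the fingers, on their centre line; the grasp point (between the pads) lies 19 mm behind it; z points along the fingers, y is the direction in which the jaws open and shut (so a half turn about z gives the same grasp; the last joint's range is limited). The gripper opens to 93 mm and grips with 3 to 60 N. Pads are 15 mm wide; open, the fingers measure 128 mm over their backs; the gripper's body (75 mm by 188 mm) begins 65 mm behind the grasp point.
Start: joints at [1.104, 0.13, 1.488, -0, 1.523, -0.085], TCP at [0.224, 0.557, 0.219] pointing down, gripper open.
Joint ranges: [-2.96, 2.96], [-0.89, 2.26], [0.02, 2.5], [-1.34, 4.48], [0, 2.73], [-2.66, 2.66]. Speed limits (rad/s): [2.39, 2.39, 2.79, 3.14, 3.14, 3.14].

## Interface

Orientations are given as a rotation vector (axis times angle).
In Python, from plant import robot gives the robot as it stands.
- The arm moves only by the shell command python3 -m pendant 'ROWS' [OPENING] [FORCE]. ROWS is JSON, a list of rows, each an object with "delta_pos": the shift along the tool's x, y, z in m, a list of three; "spin": the turn about the tool's z in rad. In form: [{"delta_pos": [dx, dy, dz], "spin": spin}, ...]. A call has 1 to 10 rows; each row is the pose to reach, as a shift and turn from the pose measured when the call began, along the tool's axes at that moment; what a row does not reach only later rows make up. A row lasts 1/10 s, in which the tool goes at most 50 mm and 8.59 degrees, less where a joint would pass 70% of its speed; a pose out of reach is approached as far as the arm can. A call with a gripper value outside its range is refused whole. OPENING is the closure, from -1 (fully open) to 1 (shut), set as the call begins (- or left out, the last holds). The fingers move at their own pace and stop on an object; FORCE is the grip in N (left out, the last holds). Time passes only in rows, so rows that repeat a pose let the fingers close. It gives the time, the measured TCP pose, the force and the opening at its end, in the units of the state.
- robot.read_state(): the state, without advancing time (a new reading comes with each control period).
- robot.read_camera(name): name is "scene" or "top"; returns a dict with "color" (480x640x3 uint8, blue, green, red), "camera_matrix" (3x3 intrinsics, pixels), "R" (3x3) and "t" (3): a world point X has camera coordinates R X + t. Camera axes: x right, y down, z forward; pixel columns grow to the right and rows downward; lengths in m; the calibration is good to about 2 mm. A picture is of the moment at which its call begins. There is no depth.
- robot.close_job(): hands the job in, once; it reports no verdict.
Trained networks look in the newest picture that a camera, given by its name, has taken for a name from the list of things; names that differ only in an ending like _2 or _b are one class to them, and where a whole thing is asked for, a point or a joint stands for the part that bears it (a point fixed in the world has none). Each returns a list of dicts, best first, with "score" (0 to 1); they miss things now and then, are a little off and sometimes report something else, mostly with a low value. They report only what shows in the picture. A call takes as long as a camera call.
- robot.outline_of(camera, label): "mask" (480x640 bool, what is visible of it).
- robot.mark_of(camera, label): "location" ([x, y, z] in m, in the coordinates of the camera as it stood for that picture, good to about 4 mm: a listed point, or the origin of a listed thing).
The state is a dict: "t": time; "q": joint angles; "dq": joint speeds; "joint_torque": joint torques, N m; "tool_pos": TCP position; "orientation": TCP orientation; "force": force on the tool from outside, world axes, zero at the start; "wrist_torque": the same for the moment, N m; "opening": finger opening in m.
Only numpy, scipy, OpenCV 4.12 (cv2) and the standard library are available. Lean on these libraries where they do the work, as an engineer would, in place of code of your own. Each camera call takes 0.05 s, during which the arm holds its last target.

## Working session

There is one attempt and no reset: what is moved stays moved. The work goes in short steps, Python scripts to look and compute and a shell command to move; the robot and the scene stay as the last step left them, time stands still between calls to the robot, and variables do not carry over. Pictures are saved under pics/ and viewed, and the job is handed in when it is done.

```bash
ls; mkdir -p pics; cat > h.py <<'E'
from plant import robot
import numpy as np, cv2
from scipy.spatial.transform import Rotation as Rn
def look(cam,labels=(),name=None):
    c=robot.read_camera(cam); im=c["color"].copy(); R=np.array(c["R"]);t=np.array(c["t"]);K=np.array(c["camera_matrix"])
    out={}
    for l in labels:
        r=robot.mark_of(cam,l)
        for d in r[:2]:
            p=np.array(d["location"]); w=R.T@(p-t); uv=K@p; uv=uv[:2]/uv[2]
            print(cam,l,round(d["score"],2),np.round(w,4),np.round(uv))
            out.setdefault(l,w)
            cv2.circle(im,tuple(int(v) for v in uv),3,(0,0,255),-1)
    if name: cv2.imwrite("pics/"+name+".png",im)
    return c,out
def st():
    s=robot.read_state(); print(round(s["t"],2),np.round(s["tool_pos"],4),np.round(s["orientation"],3),"F",np.round(s["force"],1),"op",s["opening"],"q",np.round(s["q"],2))
    print(np.round(Rn.from_rotvec(s["orientation"]).as_matrix(),3)); return s
E
python3 - <<'E'
from h import *
st()
L=["fulcrum","lever_tail","lever_arm","marker_grip","marker_seat","stand","carton","stub_driver","blade_box","knob_part"]
look("scene",L,"s0");look("top",L,"t0")
E
```

```text
pics
0.0 [0.2233 0.5563 0.2176] [-5.960e-01 -3.084e+00  3.000e-03] F [-0.2  0.4  0.2] op 0.09292650245321885 q [ 1.1   0.13  1.49 -0.    1.52 -0.09]
[[-0.928  0.373 -0.001]
 [ 0.373  0.928 -0.002]
 [ 0.    -0.002 -1.   ]]
scene fulcrum 0.84 [0.4899 0.1301 0.1452] [304. 233.]
scene lever_tail 0.71 [ 0.5237 -0.0033  0.1539] [380. 250.]
scene lever_arm 0.95 [ 5.184e-01 -3.000e-04  1.469e-01] [377. 254.]
scene marker_grip 0.63 [0.6212 0.1464 0.1303] [342. 203.]
scene marker_seat 0.97 [0.6177 0.1484 0.1089] [340. 213.]
scene marker_seat 0.39 [0.6191 0.1433 0.0916] [342. 221.]
scene stand 0.87 [0.4992 0.13   0.096 ] [308. 253.]
scene carton 0.56 [0.3469 0.1501 0.0941] [240. 296.]
scene carton 0.53 [0.4972 0.1306 0.0944] [307. 254.]
scene stub_driver 0.83 [0.3878 0.0129 0.0956] [321. 319.]
scene stub_driver 0.51 [ 0.5209 -0.0014  0.1468] [378. 253.]
scene blade_box 0.97 [0.6134 0.2651 0.0949] [293. 199.]
scene knob_part 0.76 [ 0.6188 -0.0336  0.0972] [423. 254.]
top fulcrum 0.84 [0.4927 0.1382 0.1469] [319. 224.]
top lever_tail 0.9 [ 0.5177 -0.0022  0.1507] [409. 206.]
top lever_arm 0.9 [0.5186 0.0006 0.1496] [407. 205.]
top marker_grip 0.87 [0.6183 0.1469 0.1315] [313. 149.]
top marker_seat 0.81 [0.6169 0.1476 0.1015] [313. 154.]
top stand 0.95 [0.4972 0.135  0.0943] [322. 226.]
top carton 0.82 [0.3477 0.1519 0.0955] [313. 318.]
top stub_driver 0.57 [0.3855 0.0116 0.0965] [399. 293.]
top blade_box 0.7 [0.6096 0.2629 0.092 ] [245. 162.]
top knob_part 0.71 [ 0.6255 -0.0288  0.0937] [419. 148.]
```

```bash
python3 - <<'E'
import cv2
for n in("s0","t0"):
    im=cv2.imread(f"pics/{n}.png"); im=im[130:350,190:470]; cv2.imwrite(f"pics/{n}c.png",cv2.resize(im,None,fx=2.7,fy=2.7,interpolation=cv2.INTER_CUBIC))
E
```

```text
(no output)
```

View pics/s0c.png

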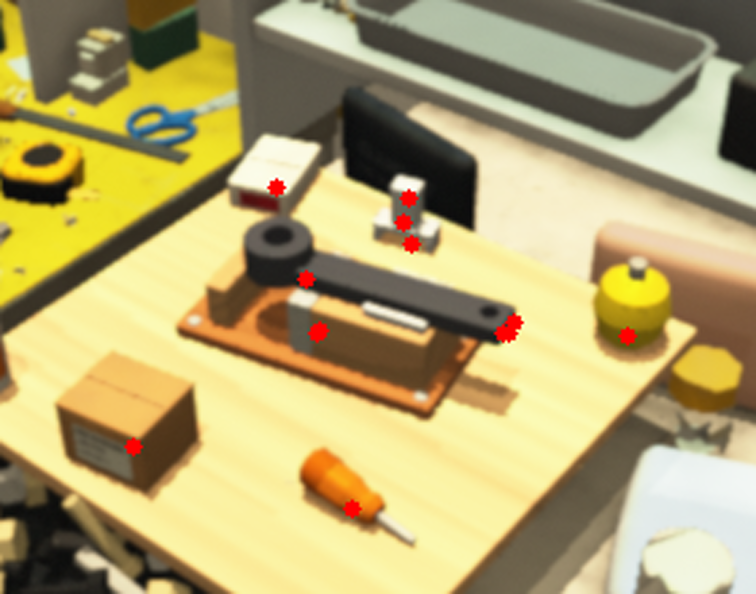

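View pics/t0c.png

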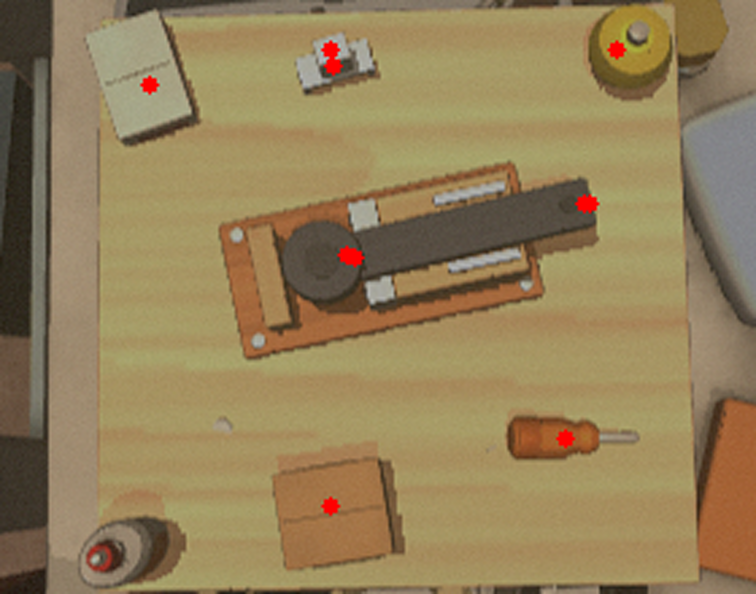

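View pics/s0.png

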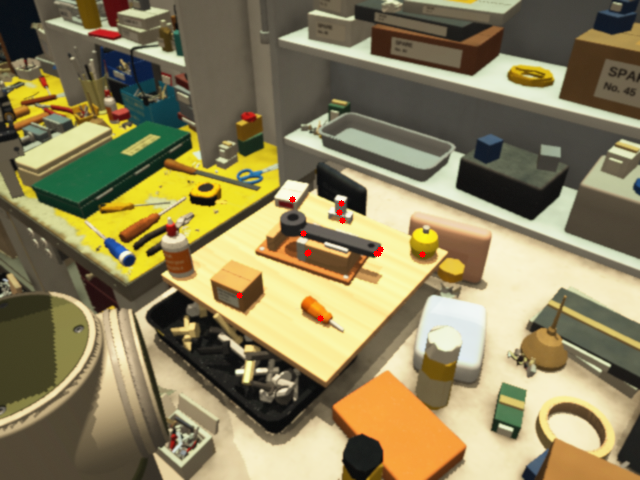

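The scene view shows the arm with its boss already past the edge (about px 292,222) and its tail at about (380,250). The saddle stands beyond the stand at (341,213). Next I'll measure the directions of the arm and marker more precisely.

```bash
cat >> h.py <<'E'
def plane(c,uv,z):
    R=np.array(c["R"]);t=np.array(c["t"]);K=np.array(c["camera_matrix"])
    C=-R.T@t; d=R.T@np.linalg.solve(K,np.array([uv[0],uv[1],1.])); return C+d*(z-C[2])/d[2]
def proj(c,X):
    p=np.array(c["R"])@np.array(X)+np.array(c["t"]); u=np.array(c["camera_matrix"])@p; return u[:2]/u[2]
def yaw(c,cam,l,z):
    m=robot.outline_of(cam,l)[0]["mask"].astype(np.uint8)
    ct=max(cv2.findContours(m,0,2)[0],key=cv2.contourArea)[:,0,:]
    P=np.array([plane(c,p,z)[:2] for p in ct])
    r=cv2.minAreaRect((P*1000).astype(np.float32)); b=cv2.boxPoints(r)/1000
    e=[b[1]-b[0],b[2]-b[1]]; e=max(e,key=np.linalg.norm); 
    print(cam,l,"ctr",np.round(r[0],1),"size",np.round(r[1],1),"long yaw deg",np.degrees(np.arctan2(e[1],e[0]))%180); return m
E
python3 - <<'E'
from h import *
for i in range(2):
  for cam in("top","scene"):
    c,o=look(cam,["fulcrum","lever_tail","marker_grip","stand","marker"])
    if cam=="top":
      print("C",-np.array(c["R"]).T@np.array(c["t"]))
      yaw(c,cam,"lever_arm",.159);yaw(c,cam,"stand",.105);yaw(c,cam,"marker",.105)
E
```

```text
top lever_tail 0.87 [ 0.5194 -0.0016  0.1511] [408. 205.]
top lever_tail 0.18 [0.4977 0.1359 0.0948] [321. 226.]
top marker_grip 0.81 [0.616  0.1509 0.1309] [310. 150.]
top stand 0.83 [0.4959 0.1332 0.0966] [323. 227.]
top marker 0.65 [0.6173 0.143  0.0952] [316. 155.]
C [0.36675158 0.09882154 0.99079624]
top lever_arm ctr [505.2  87.7] size [ 47.7 178.4] long yaw deg 105.6749
top stand ctr [496.5 120.3] size [ 86.2 186.1] long yaw deg 100.83568
top marker ctr [621.8 147.6] size [31.7 47.6] long yaw deg 103.575645
scene fulcrum 0.58 [0.491  0.1322 0.1423] [303. 234.]
scene lever_tail 0.59 [ 0.5228 -0.0017  0.1569] [379. 248.]
scene lever_tail 0.49 [0.6225 0.1507 0.1087] [340. 211.]
scene stand 0.73 [0.4957 0.1294 0.0968] [307. 254.]
scene marker 0.6 [0.6173 0.1435 0.0942] [341. 220.]
top fulcrum 0.66 [0.4932 0.1383 0.1465] [318. 224.]
top fulcrum 0.21 [0.4951 0.1364 0.0961] [321. 227.]
top lever_tail 0.93 [ 0.5205 -0.0026  0.1483] [409. 204.]
top lever_tail 0.46 [0.6178 0.1462 0.0944] [314. 155.]
top marker_grip 0.86 [0.6164 0.1471 0.1317] [312. 150.]
top stand 0.63 [0.4954 0.1322 0.0941] [324. 227.]
top marker 0.94 [0.6179 0.1428 0.0942] [316. 155.]
C [0.36675158 0.09882154 0.99079624]
top lever_arm ctr [502.4  86.8] size [ 48.6 180.3] long yaw deg 102.990105
top stand ctr [496.8 120.9] size [ 88.8 186.8] long yaw deg 101.44503
top marker ctr [621.6 147.7] size [29.7 45.8] long yaw deg 105.94423
scene fulcrum 0.95 [0.4871 0.1353 0.1442] [301. 234.]
scene lever_tail 0.64 [ 0.5218 -0.0026  0.1546] [379. 250.]
scene lever_tail 0.25 [0.6217 0.1461 0.1313] [342. 203.]
scene marker_grip 0.84 [0.6199 0.1472 0.1289] [341. 204.]
scene stand 0.57 [0.4952 0.1309 0.0977] [306. 253.]
scene marker 0.77 [0.6197 0.1458 0.0926] [341. 220.]
```

```bash
python3 -m pendant '[{"delta_pos":[0,0,-0.05],"spin":0},{"delta_pos":[0,0,-0.10],"spin":0},{"delta_pos":[-0.05,-0.043,-0.1],"spin":0.15},{"delta_pos":[-0.501,-0.433,-0.1],"spin":0.993},{"delta_pos":[-0.501,-0.433,-0.1],"spin":0.993},{"delta_pos":[-0.501,-0.433,-0.1],"spin":0.993},{"delta_pos":[-0.501,-0.433,-0.1],"spin":0.993},{"delta_pos":[-0.501,-0.433,-0.1],"spin":0.993},{"delta_pos":[-0.501,-0.433,-0.1],"spin":0.993},{"delta_pos":[-0.501,-0.433,-0.1],"spin":0.993}]' 1 20
python3 -c "from h import *;st()"
```

```text
t: 3.6
tool_pos: [0.4075, 0.1995, 0.319]
orientation: [1.997, 2.424, 0.001]
force: [0.7, 1.2, -0.1]
opening: 0.0176
3.6 [0.4075 0.1995 0.319 ] [1.997e+00 2.424e+00 1.000e-03] F [ 0.7  1.2 -0.1] op 0.01762646195688526 q [ 0.34 -0.29  1.71  0.    1.73  0.15]
[[-0.192  0.981  0.001]
 [ 0.981  0.192  0.   ]
 [ 0.     0.001 -1.   ]]
```

```bash
python3 -m pendant '[{"delta_pos":[-0.25,0.073,0.0],"spin":0},{"delta_pos":[-0.25,0.073,0.0],"spin":0},{"delta_pos":[-0.25,0.073,0.0],"spin":0},{"delta_pos":[-0.25,0.073,0.0],"spin":0},{"delta_pos":[-0.25,0.073,0.03],"spin":0},{"delta_pos":[-0.25,0.073,0.08],"spin":0},{"delta_pos":[-0.25,0.073,0.13],"spin":0},{"delta_pos":[-0.25,0.073,0.169],"spin":0},{"delta_pos":[-0.25,0.073,0.169],"spin":0},{"delta_pos":[-0.25,0.073,0.169],"spin":0}]'
python3 - <<'E'
from h import *
st();c,o=look("scene",["lever_tail"],"s1")
im=cv2.imread("pics/s1.png")[150:330,270:470];cv2.imwrite("pics/s1c.png",cv2.resize(im,None,fx=3,fy=3))
E
```

```text
t: 4.6
tool_pos: [0.5267, -0.0317, 0.1504]
orientation: [-1.997, -2.424, -0.0]
force: [0.7, 0.9, 1.0]
opening: 0.0003
4.6 [ 0.5267 -0.0317  0.1504] [-1.997 -2.424 -0.   ] F [0.7 0.9 1. ] op 0.000298279533643967 q [-0.16 -0.02  1.77  0.    1.39 -0.35]
[[-0.192  0.981 -0.001]
 [ 0.981  0.192  0.001]
 [ 0.001 -0.001 -1.   ]]
scene lever_tail 0.85 [ 0.5221 -0.0012  0.1563] [379. 249.]
```

View pics/s1c.png

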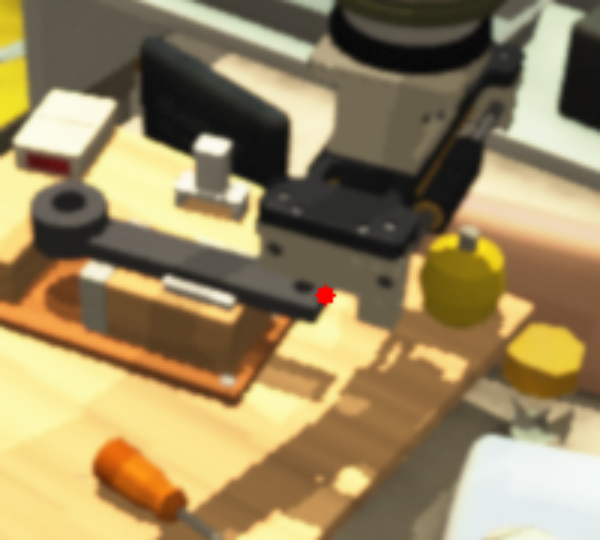

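Gripper is behind the tail, shut and in line with it (finger about px 395,240; tail 379,249). Starting with a gentle contact nudge.

```bash
python3 -m pendant '[{"delta_pos":[0.012,0,0],"spin":0},{"delta_pos":[0.019,0,0],"spin":0},{"delta_pos":[0.022,0,0],"spin":0},{"delta_pos":[0.024,0,0],"spin":0},{"delta_pos":[0.026,0,0],"spin":0},{"delta_pos":[0.026,0,0],"spin":0}]'
cat >> h.py <<'E'
def chk(n):
    s=robot.read_state(); d=np.array(s["tool_pos"])[:2]-[.494,.133]
    print("t",round(s["t"],2),"TCP along",np.round(d@[-.192,.981]*1000,1),"lat",np.round(d@[.981,.192]*1000,1),"F",np.round(s["force"],1))
    c,o=look("scene",["lever_tail"],n)
    im=cv2.imread(f"pics/{n}.png")[190:290,270:410];cv2.imwrite(f"pics/{n}c.png",cv2.resize(im,None,fx=4,fy=4,interpolation=cv2.INTER_CUBIC))
E
python3 -c "from h import *;chk('n1')"
python3 -m pendant '[{"delta_pos":[-0.006,0,0],"spin":0},{"delta_pos":[-0.012,0,0],"spin":0},{"delta_pos":[-0.012,0,0],"spin":0}]'
python3 -c "from h import *;chk('n2')"
```

```text
t: 5.3
tool_pos: [0.5257, -0.0073, 0.1556]
orientation: [1.991, 2.418, 0.006]
force: [1.9, -5.6, 4.3]
opening: 0.0003
t 5.3 TCP along -143.7 lat 4.1 F [ 1.9 -5.6  4.3]
scene lever_tail 0.71 [0.5222 0.0009 0.1513] [378. 250.]
t: 5.7
tool_pos: [0.5279, -0.0197, 0.1554]
orientation: [1.992, 2.418, 0.006]
force: [-0.4, -0.4, -0.5]
opening: 0.0003
t 5.7 TCP along -156.3 lat 3.9 F [-0.4 -0.4 -0.5]
scene lever_tail 0.6 [ 0.5211 -0.0014  0.1549] [379. 250.]
```

View pics/n2c.png

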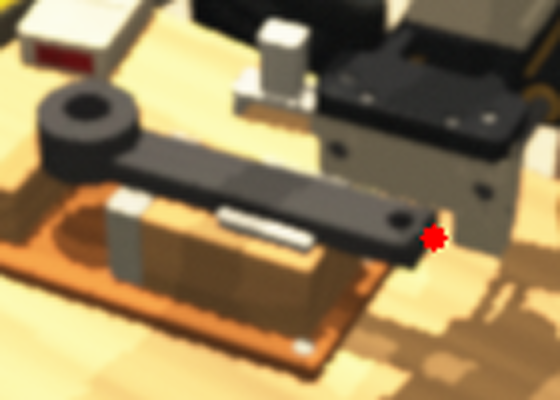

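```bash
python3 -m pendant '[{"delta_pos":[0,-0.004,0.0055],"spin":0},{"delta_pos":[0,-0.004,0.0055],"spin":0},{"delta_pos":[0,-0.004,0.0055],"spin":0}]'
python3 -c "from h import *;st()"
python3 -m pendant '[{"delta_pos":[0.006,0,0],"spin":0}]'
python3 -m pendant '[{"delta_pos":[0.0,0,0],"spin":0}]'
```

```text
t: 6.1
tool_pos: [0.5233, -0.0198, 0.1491]
orientation: [1.993, 2.419, 0.005]
force: [0.2, 0.3, -0.2]
opening: 0.0007
6.1 [ 0.5233 -0.0198  0.1491] [1.993 2.419 0.005] F [ 0.2  0.3 -0.2] op 0.0006843065384797303 q [-0.13 -0.04  1.79 -0.    1.38 -0.33]
[[-0.192  0.981  0.008]
 [ 0.981  0.192 -0.002]
 [-0.004  0.007 -1.   ]]
t: 6.2
tool_pos: [0.5222, -0.0141, 0.1492]
orientation: [1.993, 2.418, 0.005]
force: [0.3, 0.3, -0.3]
opening: 0.0007
t: 6.3
tool_pos: [0.5221, -0.0134, 0.1491]
orientation: [1.993, 2.419, 0.005]
force: [-0.8, -1.0, 0.5]
opening: 0.0007
```

```bash
python3 -m pendant '[{"delta_pos":[-0.002,0,0.006],"spin":0},{"delta_pos":[0.003,0,0.006],"spin":0},{"delta_pos":[0.006,0,0.006],"spin":0},{"delta_pos":[0.008,0,0.006],"spin":0},{"delta_pos":[0.0095,0,0.006],"spin":0},{"delta_pos":[0.0095,0,0.006],"spin":0}]'
python3 -c "from h import *;chk('n3')"
python3 -m pendant '[{"delta_pos":[-0.005,0,0],"spin":0},{"delta_pos":[-0.01,0,0],"spin":0},{"delta_pos":[-0.01,0,0],"spin":0}]'
python3 -c "from h import *;chk('n4')"
```

```text
t: 6.9
tool_pos: [0.5203, -0.004, 0.1432]
orientation: [1.993, 2.419, 0.005]
force: [-0.1, -2.7, -0.4]
opening: 0.0002
t 6.9 TCP along -139.5 lat -0.5 F [-0.1 -2.7 -0.4]
scene lever_tail 0.88 [0.5227 0.0042 0.1562] [376. 247.]
t: 7.3
tool_pos: [0.5224, -0.0144, 0.1433]
orientation: [1.994, 2.419, 0.006]
force: [-0.3, -0.8, 0.3]
opening: 0.0003
t 7.3 TCP along -150.0 lat -0.4 F [-0.3 -0.8  0.3]
scene lever_tail 0.69 [0.5202 0.0043 0.1553] [375. 248.]
```

View pics/n4c.png

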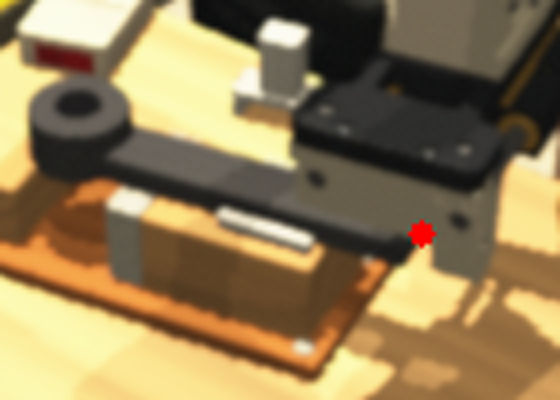

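```bash
python3 -m pendant '[{"delta_pos":[0.009,0,0],"spin":0},{"delta_pos":[0.012,0,0],"spin":0},{"delta_pos":[0.0145,0,0],"spin":0},{"delta_pos":[0.0145,0,0],"spin":0},{"delta_pos":[0.010,0,0],"spin":0},{"delta_pos":[0.003,0,0],"spin":0},{"delta_pos":[0.003,0,0],"spin":0},{"delta_pos":[0.003,0,0],"spin":0}]'
python3 -c "from h import *;chk('n5')"
```

```text
t: 8.2
tool_pos: [0.5217, -0.0113, 0.1431]
orientation: [1.995, 2.418, 0.006]
force: [-0.0, -0.2, 0.3]
opening: 0.0005
t 8.2 TCP along -146.9 lat -0.5 F [-0.  -0.2  0.3]
scene lever_tail 0.56 [0.5209 0.0099 0.1546] [373. 247.]
scene lever_tail 0.52 [0.6215 0.147  0.1308] [342. 203.]
```

View pics/n5c.png

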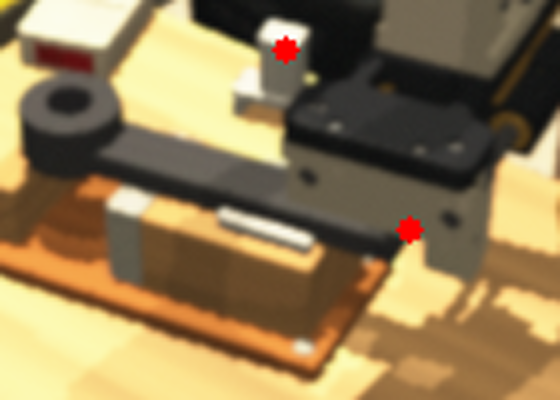

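```bash
python3 -m pendant '[{"delta_pos":[0.009,0,0],"spin":0},{"delta_pos":[0.012,0,0],"spin":0},{"delta_pos":[0.015,0,0],"spin":0},{"delta_pos":[0.015,0,0],"spin":0},{"delta_pos":[0.010,0,0],"spin":0},{"delta_pos":[0.003,0,0],"spin":0},{"delta_pos":[0.003,0,0],"spin":0},{"delta_pos":[0.003,0,0],"spin":0}]'
python3 -c "from h import *;chk('n6')"
```

```text
t: 9.1
tool_pos: [0.5211, -0.0084, 0.143]
orientation: [1.995, 2.418, 0.006]
force: [0.7, -0.2, -0.0]
opening: 0.0005
t 9.1 TCP along -143.9 lat -0.6 F [ 0.7 -0.2 -0. ]
scene lever_tail 0.96 [0.5181 0.0109 0.154 ] [371. 248.]
```

View pics/n6c.png

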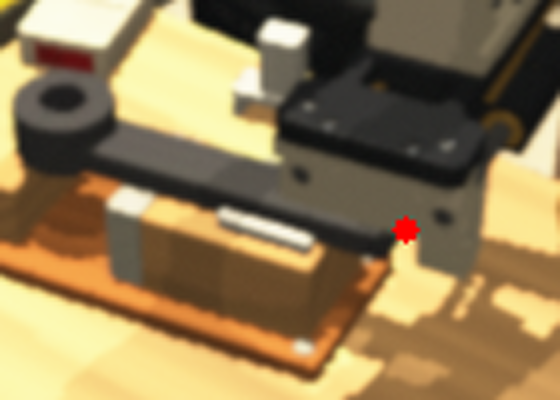

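```bash
python3 -m pendant '[{"delta_pos":[0.009,0,0],"spin":0},{"delta_pos":[0.012,0,0],"spin":0},{"delta_pos":[0.015,0,0],"spin":0},{"delta_pos":[0.015,0,0],"spin":0},{"delta_pos":[0.010,0,0],"spin":0},{"delta_pos":[0.003,0,0],"spin":0},{"delta_pos":[0.003,0,0],"spin":0},{"delta_pos":[0.003,0,0],"spin":0}]'
python3 -c "from h import *;chk('n7')"
```

```text
t: 10.0
tool_pos: [0.5205, -0.0056, 0.143]
orientation: [1.996, 2.418, 0.006]
force: [-0.9, -0.0, 0.6]
opening: 0.0007
t 10.0 TCP along -141.0 lat -0.6 F [-0.9 -0.   0.6]
scene lever_tail 0.92 [0.519  0.0145 0.154 ] [370. 247.]
```

View pics/n7c.png

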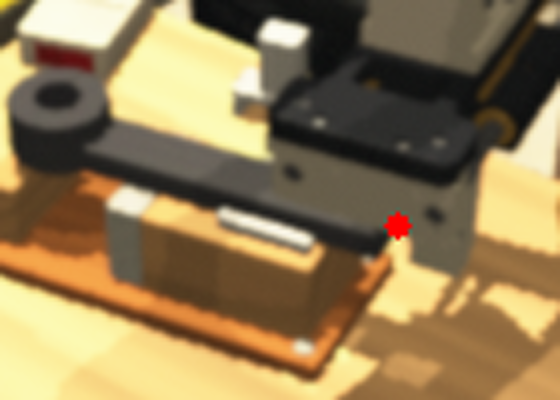

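```bash
python3 -m pendant '[{"delta_pos":[0.009,0,0],"spin":0},{"delta_pos":[0.012,0,0],"spin":0},{"delta_pos":[0.015,0,0],"spin":0},{"delta_pos":[0.015,0,0],"spin":0},{"delta_pos":[0.010,0,0],"spin":0},{"delta_pos":[0.003,0,0],"spin":0},{"delta_pos":[0.003,0,0],"spin":0},{"delta_pos":[0.003,0,0],"spin":0}]'
python3 -c "from h import *;chk('n8')"
```

```text
t: 10.9
tool_pos: [0.5199, -0.0026, 0.1429]
orientation: [1.997, 2.418, 0.006]
force: [-0.4, -0.1, -0.3]
opening: 0.0007
t 10.9 TCP along -138.0 lat -0.6 F [-0.4 -0.1 -0.3]
scene lever_tail 0.56 [0.5198 0.0187 0.1578] [368. 244.]
scene lever_tail 0.19 [ 0.6192 -0.0316  0.0979] [422. 253.]
```

View pics/n8c.png

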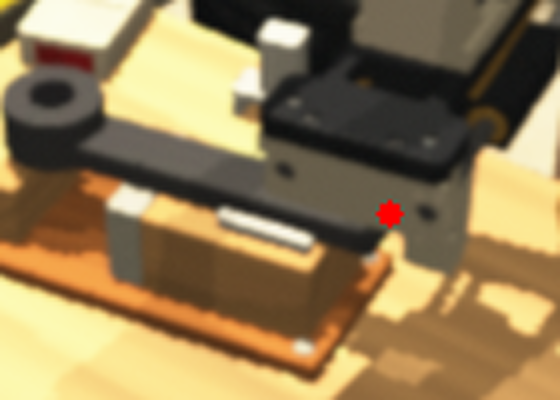

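Still flat (tail about px 365,250, boss still level). Continuing.

```bash
python3 -m pendant '[{"delta_pos":[0.009,0,0],"spin":0},{"delta_pos":[0.012,0,0],"spin":0},{"delta_pos":[0.015,0,0],"spin":0},{"delta_pos":[0.015,0,0],"spin":0},{"delta_pos":[0.010,0,0],"spin":0},{"delta_pos":[0.003,0,0],"spin":0},{"delta_pos":[0.003,0,0],"spin":0},{"delta_pos":[0.003,0,0],"spin":0}]'
python3 -c "from h import *;chk('n9')"
```

```text
t: 11.8
tool_pos: [0.5193, 0.0002, 0.1429]
orientation: [1.997, 2.417, 0.007]
force: [-0.4, -0.4, -0.1]
opening: 0.0007
t 11.8 TCP along -135.1 lat -0.7 F [-0.4 -0.4 -0.1]
scene lever_tail 0.58 [0.5203 0.0204 0.1575] [367. 243.]
```

View pics/n9c.png

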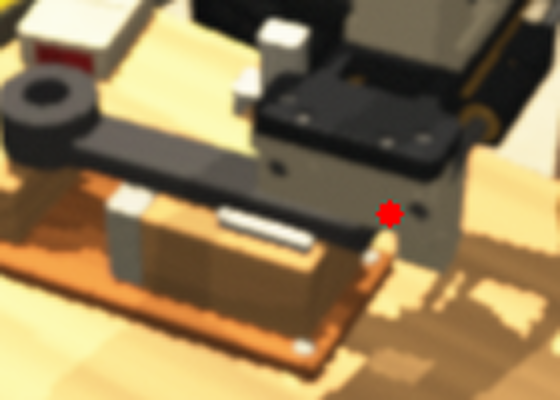

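```bash
python3 -m pendant '[{"delta_pos":[0.009,0,0],"spin":0},{"delta_pos":[0.012,0,0],"spin":0},{"delta_pos":[0.015,0,0],"spin":0},{"delta_pos":[0.015,0,0],"spin":0},{"delta_pos":[0.010,0,0],"spin":0},{"delta_pos":[0.003,0,0],"spin":0},{"delta_pos":[0.003,0,0],"spin":0},{"delta_pos":[0.003,0,0],"spin":0}]'
python3 -c "from h import *;chk('n10')"
```

```text
t: 12.7
tool_pos: [0.5187, 0.0031, 0.1428]
orientation: [1.998, 2.417, 0.007]
force: [-0.3, 0.2, 0.2]
opening: 0.0005
t 12.7 TCP along -132.2 lat -0.7 F [-0.3  0.2  0.2]
scene lever_tail 0.75 [0.5194 0.0266 0.1699] [364. 236.]
```

View pics/n10c.png

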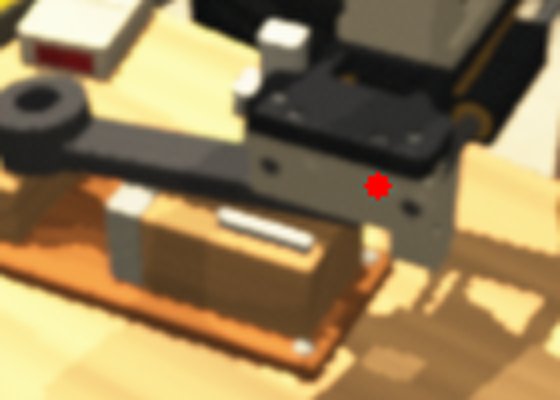

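It tipped: the tail rose to about z = 0.17 and the boss dropped. Backing away and checking that it stays tipped.

```bash
python3 -m pendant '[{"delta_pos":[-0.02,0,0],"spin":0},{"delta_pos":[-0.04,0,0],"spin":0},{"delta_pos":[-0.05,0,-0.03],"spin":0},{"delta_pos":[-0.05,0,-0.08],"spin":0},{"delta_pos":[-0.05,0,-0.13],"spin":0},{"delta_pos":[-0.05,0,-0.17],"spin":0},{"delta_pos":[-0.05,0,-0.17],"spin":0}]'
python3 - <<'E'
from h import *
for i in range(2):
    look("top",["fulcrum","stand","marker_grip","lever_tail"],"t2")
    c,o=look("scene",["fulcrum","stand","marker_grip","lever_tail"],"n11")
im=cv2.imread("pics/n11.png")[170:290,250:410];cv2.imwrite("pics/n11c.png",cv2.resize(im,None,fx=4,fy=4))
im=cv2.imread("pics/t2.png")[130:270,230:430];cv2.imwrite("pics/t2c.png",cv2.resize(im,None,fx=3.5,fy=3.5,interpolation=cv2.INTER_CUBIC))
E
```

```text
t: 13.5
tool_pos: [0.5295, -0.046, 0.3207]
orientation: [1.991, 2.41, 0.016]
force: [1.0, -0.6, 1.7]
opening: 0.0004
top fulcrum 0.72 [0.4956 0.1352 0.1457] [320. 222.]
top fulcrum 0.43 [0.5143 0.0268 0.162 ] [391. 207.]
top stand 0.59 [0.4965 0.1302 0.0956] [325. 226.]
top marker_grip 0.59 [0.6167 0.1511 0.1315] [310. 150.]
top lever_tail 0.84 [0.5157 0.0262 0.1627] [391. 206.]
scene fulcrum 0.94 [0.4906 0.1351 0.1478] [302. 231.]
scene stand 0.61 [0.4976 0.131  0.0964] [307. 253.]
scene marker_grip 0.83 [0.622  0.148  0.1309] [341. 202.]
scene lever_tail 0.95 [0.5188 0.026  0.1685] [364. 237.]
top fulcrum 0.83 [0.4965 0.1345 0.1484] [321. 221.]
top fulcrum 0.58 [ 0.6223 -0.0315  0.095 ] [420. 150.]
top stand 0.9 [0.4956 0.1348 0.0928] [322. 227.]
top stand 0.28 [0.6186 0.1448 0.1293] [314. 149.]
top marker_grip 0.8 [0.6155 0.1482 0.1314] [312. 150.]
top lever_tail 0.61 [0.5161 0.0285 0.1656] [390. 206.]
scene fulcrum 0.67 [0.4914 0.1332 0.1405] [303. 234.]
scene stand 0.7 [0.4955 0.1308 0.0976] [306. 253.]
scene lever_tail 0.67 [0.52   0.0236 0.1701] [366. 237.]
```

View pics/n11c.png

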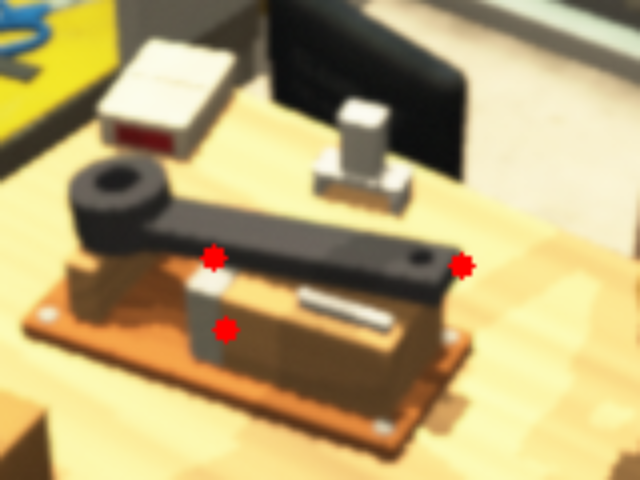

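View pics/t2c.png

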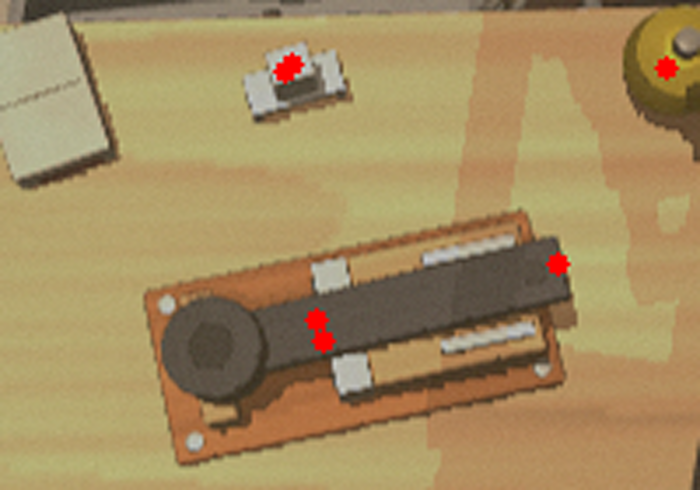

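```bash
python3 - <<'E'
from h import *
c=robot.read_camera("top"); im=c["color"]
cv2.imwrite("pics/mk.png",cv2.resize(im[135:170,295:335],None,fx=15,fy=15,interpolation=cv2.INTER_CUBIC))
cv2.imwrite("pics/fu.png",cv2.resize(im[195:255,295:365],None,fx=9,fy=9,interpolation=cv2.INTER_CUBIC))
yaw(c,"top","lever_arm",.162); yaw(c,"top","marker",.105)
print(plane(c,(323.1,223.7),.145),plane(c,(313.1,147.1),.144))
for l,p in dict(fA=(.496,.132,.145),fB=(.494,.133,.145),fC=(.492,.135,.145)).items(): print(l,proj(c,p))
E
```

```text
top lever_arm ctr [493.2 113.4] size [ 47.1 181. ] long yaw deg 98.627464
top marker ctr [621.2 148.2] size [29.2 43.7] long yaw deg 107.49187
[0.49338931 0.13115354 0.145     ] [0.6170244  0.14524333 0.144     ]
fA [322.5328901  222.05683395]
fB [321.91191123 223.33746433]
fC [320.65030625 224.63202059]
```

View pics/mk.png

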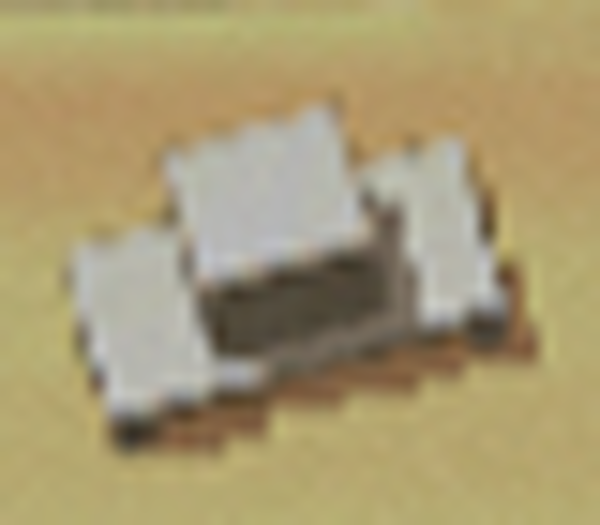

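View pics/fu.png

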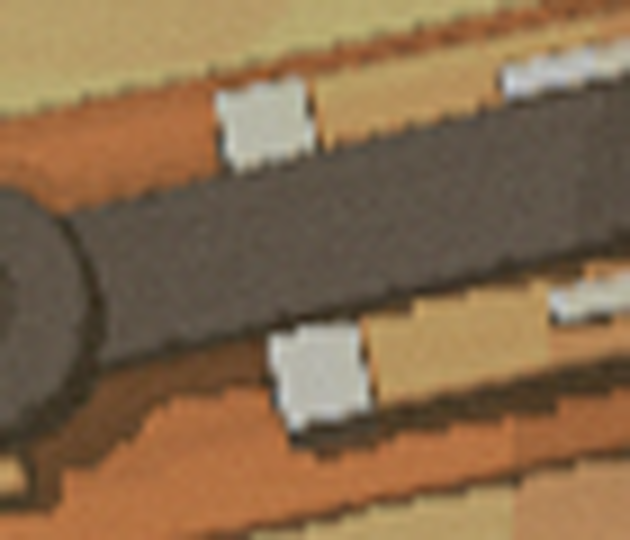

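```bash
python3 - <<'E'
from h import *
c=robot.read_camera("top")
print("ful",plane(c,(323.0-.4,224.1-.4),.145)); print("arm ctr at edge",plane(c,(322.7-.4,222.7-.4),.159)); m=plane(c,(312.7-.4,148.1-.4),.144);print("tab",m)
# check with scene
s=robot.read_camera("scene");im=s["color"].copy()
for p,col in [((*m[:2],.144),(0,0,255)),((.494,.133,.145),(0,255,0)),((*plane(c,(322.6,223.7),.145)[:2],.145),(255,0,0))]:
    u=proj(s,p);print(u);cv2.circle(im,tuple(int(round(v*1)) for v in u),1,col,-1)
cv2.imwrite("pics/sc.png",cv2.resize(im[180:270,270:380],None,fx=6,fy=6))
st()
E
```

```text
ful [0.49340569 0.13193416 0.145     ]
arm ctr at edge [0.49349079 0.13181419 0.159     ]
tab [0.61607547 0.14652996 0.144     ]
[340.16945209 198.35020383]
[304.1921565  231.73839678]
[304.4461246  232.13216984]
14.75 [ 0.5269 -0.0457  0.3129] [1.997 2.418 0.007] F [0.1 0.2 1.2] op 0.00038187774878125047 q [-0.18 -0.09  1.54  0.    1.68 -0.37]
[[-0.189  0.982  0.007]
 [ 0.982  0.189 -0.   ]
 [-0.002  0.007 -1.   ]]
```

View pics/sc.png

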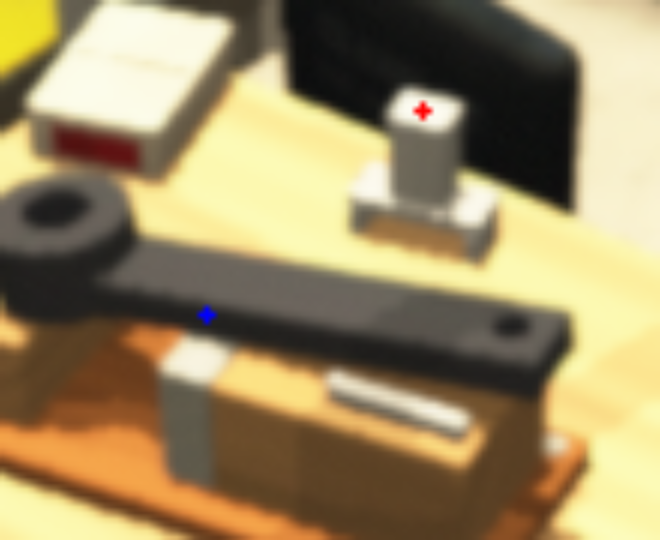

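```bash
python3 - <<'E'
from h import *
c=robot.read_camera("top")
cv2.imwrite("pics/tt.png",cv2.resize(c["color"][60:240,200:440],None,fx=3.3,fy=3.3))
for u in [(313,132),(313,115)]: print(plane(c,u,.095),plane(c,u,.2))
E
```

```text
[0.65774119 0.14776034 0.095     ] [0.62363309 0.14202402 0.2       ]
[0.6874934  0.14737733 0.095     ] [0.64989792 0.1416859  0.2       ]
```

View pics/tt.png

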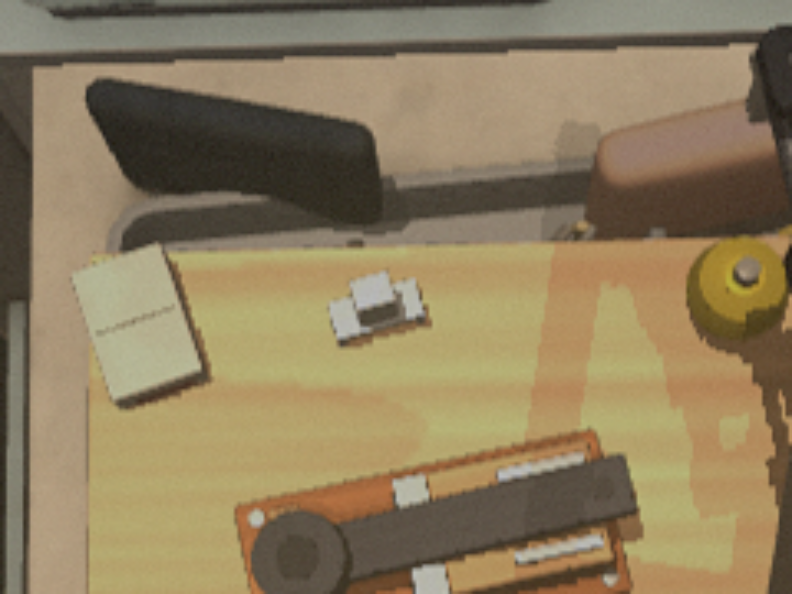

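```bash
python3 - <<'E'
from h import *
a=robot.read_camera("top");b=robot.read_camera("scene")
def ray(c,u):
    R=np.array(c["R"]);t=np.array(c["t"]);d=R.T@np.linalg.solve(np.array(c["camera_matrix"]),[u[0],u[1],1.]);return -R.T@t,d/np.linalg.norm(d)
for u,v in [((312.7,99.4),(366,190)),((229,85),(318,163))]:
    C,d=ray(a,u);D,e=ray(b,v);s=np.linalg.lstsq(np.c_[d,-e],D-C,rcond=None)[0];print(C+s[0]*d,D+s[1]*e)
E
```

```text
[0.7065316  0.14634714 0.1168301 ] [0.70539956 0.14766267 0.11646153]
[0.73481082 0.28591802 0.11882192] [0.72979811 0.29120474 0.11784042]
```

```bash
python3 -m pendant '[{"delta_pos":[0.03,0.02,0],"spin":-0.15},{"delta_pos":[0.06,0.04,0],"spin":-0.3},{"delta_pos":[0.09,0.06,0],"spin":-0.45},{"delta_pos":[0.12,0.085,0],"spin":-0.6},{"delta_pos":[0.15,0.11,0],"spin":-0.75},{"delta_pos":[0.1725,0.125,0],"spin":-0.9},{"delta_pos":[0.1725,0.125,0],"spin":-1.05},{"delta_pos":[0.1725,0.125,0.02],"spin":-1.2},{"delta_pos":[0.1725,0.125,0.04],"spin":-1.35},{"delta_pos":[0.1725,0.125,0.06],"spin":-1.5}]' -0.1 20
python3 -c "from h import *;st()"
```

```text
t: 15.9
tool_pos: [0.6176, 0.1475, 0.2527]
orientation: [-0.197, 3.128, -0.001]
force: [-0.1, -0.1, 0.3]
opening: 0.0512
15.9 [0.6176 0.1475 0.2527] [-1.970e-01  3.128e+00 -1.000e-03] F [-0.1 -0.1  0.3] op 0.051223740764474786 q [ 0.15  0.21  1.34 -0.    1.59 -1.54]
[[-0.992 -0.125  0.007]
 [-0.125  0.992 -0.   ]
 [-0.007 -0.001 -1.   ]]
```

```bash
python3 -m pendant '[{"delta_pos":[0,0,0.03],"spin":-0.14},{"delta_pos":[0,0,0.06],"spin":-0.18},{"delta_pos":[0,0,0.09],"spin":-0.18},{"delta_pos":[0.001,0,0.09],"spin":-0.18},{"delta_pos":[0.001,0,0.09],"spin":-0.18}]'
python3 - <<'E'
from h import *
st()
for cam,a in(("scene",(150,250,290,400)),("top",(90,190,250,380))):
    c=robot.read_camera(cam);cv2.imwrite(f"pics/g_{cam}.png",cv2.resize(c["color"][a[0]:a[1],a[2]:a[3]],None,fx=5,fy=5,interpolation=cv2.INTER_CUBIC))
E
```

```text
t: 16.4
tool_pos: [0.6168, 0.1473, 0.1627]
orientation: [-0.477, 3.099, -0.002]
force: [0.7, 0.7, -1.0]
opening: 0.0514
16.4 [0.6168 0.1473 0.1627] [-4.770e-01  3.099e+00 -2.000e-03] F [ 0.7  0.7 -1. ] op 0.05140471820108315 q [ 0.15  0.25  1.46 -0.    1.43 -1.72]
[[-0.954 -0.301  0.006]
 [-0.301  0.954 -0.001]
 [-0.005 -0.002 -1.   ]]
```

View pics/g_scene.png

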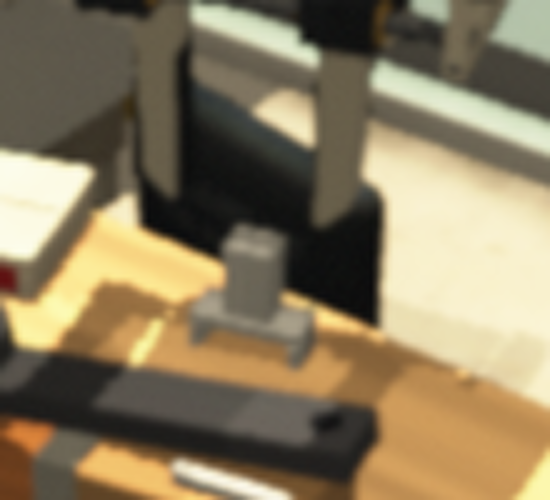

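View pics/g_top.png

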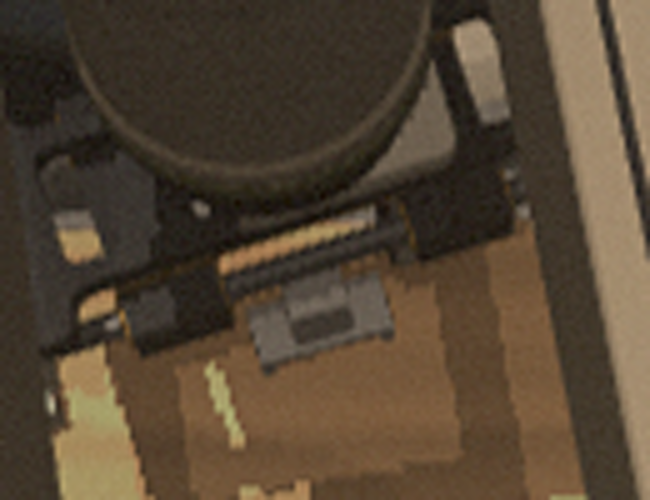

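The fingers are either side of the tab (scene about px 341,200). Descending and gripping.

```bash
python3 -m pendant '[{"delta_pos":[0,0,0.02],"spin":0},{"delta_pos":[0,0,0.036],"spin":0},{"delta_pos":[0,0,0.0455],"spin":0},{"delta_pos":[0,0,0.0455],"spin":0},{"delta_pos":[0,0,0.0455],"spin":0}]'
python3 -m pendant '[{"delta_pos":[0,0,0],"spin":0},{"delta_pos":[0,0,0],"spin":0},{"delta_pos":[0,0,0],"spin":0},{"delta_pos":[0,0,0],"spin":0},{"delta_pos":[0,0,0],"spin":0}]' 1 20
python3 -m pendant '[{"delta_pos":[0,0,-0.02],"spin":0},{"delta_pos":[0,0,-0.06],"spin":0},{"delta_pos":[0,0,-0.10],"spin":0},{"delta_pos":[0,0,-0.12],"spin":0},{"delta_pos":[0,0,-0.12],"spin":0}]'
python3 - <<'E'
from h import *
st()
for cam,a in(("scene",(90,290,280,420)),):
    c=robot.read_camera(cam);cv2.imwrite(f"pics/h_{cam}.png",cv2.resize(c["color"][a[0]:a[1],a[2]:a[3]],None,fx=3,fy=3,interpolation=cv2.INTER_CUBIC))
E
```

```text
t: 17.0
tool_pos: [0.6189, 0.1476, 0.1199]
orientation: [-0.477, 3.095, -0.002]
force: [0.6, -0.3, 0.1]
opening: 0.0513
t: 17.5
tool_pos: [0.6191, 0.1476, 0.1202]
orientation: [-0.476, 3.095, -0.002]
force: [0.3, -0.0, 1.1]
opening: 0.0199
t: 18.0
tool_pos: [0.6199, 0.1479, 0.2451]
orientation: [-0.475, 3.087, -0.002]
force: [-0.3, 0.4, -0.3]
opening: 0.0199
18.0 [0.6199 0.1479 0.2451] [-4.750e-01  3.087e+00 -2.000e-03] F [-0.3  0.4 -0.3] op 0.019936325765207562 q [ 0.15  0.2   1.36 -0.    1.56 -1.72]
[[-0.954 -0.301  0.018]
 [-0.301  0.954  0.001]
 [-0.018 -0.004 -1.   ]]
```

View pics/h_scene.png

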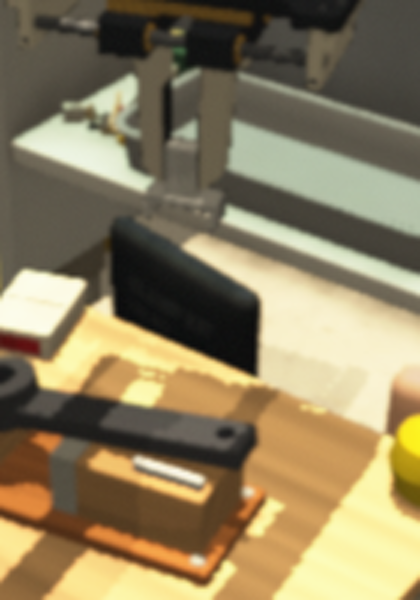

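```bash
python3 -m pendant '[{"delta_pos":[0.015,0.003,-0.01],"spin":0.14},{"delta_pos":[0.03,0.005,-0.01],"spin":0.28},{"delta_pos":[0.045,0.008,-0.01],"spin":0.42},{"delta_pos":[0.06,0.011,-0.01],"spin":0.56},{"delta_pos":[0.075,0.014,-0.01],"spin":0.7},{"delta_pos":[0.09,0.016,-0.01],"spin":0.84},{"delta_pos":[0.105,0.019,-0.01],"spin":0.98},{"delta_pos":[0.12,0.022,-0.01],"spin":1.12},{"delta_pos":[0.126,0.023,-0.01],"spin":1.26},{"delta_pos":[0.126,0.023,-0.01],"spin":1.4}]'
python3 -c "from h import *;st()"
```

```text
t: 19.05
tool_pos: [0.4899, 0.1316, 0.2478]
orientation: [1.637, 2.671, 0.009]
force: [0.1, -0.4, -0.9]
opening: 0.0201
19.05 [0.4899 0.1316 0.2478] [1.637 2.671 0.009] F [ 0.1 -0.4 -0.9] op 0.020106257463443345 q [ 0.16 -0.14  1.71 -0.    1.57 -0.31]
[[-0.453  0.891  0.011]
 [ 0.891  0.454  0.   ]
 [-0.005  0.01  -1.   ]]
```

```bash
python3 -m pendant '[{"delta_pos":[-0.001,0.003,0.0],"spin":0.14},{"delta_pos":[-0.001,0.003,0.02],"spin":0.276},{"delta_pos":[-0.001,0.003,0.048],"spin":0.276},{"delta_pos":[-0.001,0.003,0.048],"spin":0.276},{"delta_pos":[-0.001,0.003,0.048],"spin":0.276}]'
python3 - <<'E'
from h import *
st()
for cam,a in(("scene",(150,270,240,400)),("top",(170,270,240,400))):
    c,o=look(cam,["marker_seat","marker_grip","lever_tail","fulcrum"]);cv2.imwrite(f"pics/k_{cam}.png",cv2.resize(c["color"][a[0]:a[1],a[2]:a[3]],None,fx=5,fy=5,interpolation=cv2.INTER_CUBIC))
E
```

```text
t: 19.55
tool_pos: [0.4922, 0.1318, 0.1981]
orientation: [1.991, 2.423, 0.006]
force: [1.4, -0.1, 0.8]
opening: 0.0201
19.55 [0.4922 0.1318 0.1981] [1.991 2.423 0.006] F [ 1.4 -0.1  0.8] op 0.02008631313989735 q [ 0.16 -0.11  1.77 -0.    1.48 -0.03]
[[-0.194  0.981  0.007]
 [ 0.981  0.194 -0.   ]
 [-0.002  0.007 -1.   ]]
scene marker_seat 0.65 [0.4934 0.1363 0.1841] [302. 213.]
scene marker_grip 0.86 [0.4968 0.1335 0.2101] [304. 199.]
scene marker_grip 0.41 [0.4973 0.131  0.093 ] [307. 254.]
scene lever_tail 0.69 [0.5184 0.0235 0.1689] [365. 238.]
scene fulcrum 0.74 [0.4915 0.1318 0.1471] [304. 232.]
scene fulcrum 0.59 [0.5174 0.0257 0.1618] [364. 241.]
top marker_seat 0.39 [0.4957 0.1321 0.094 ] [324. 227.]
```

View pics/k_scene.png

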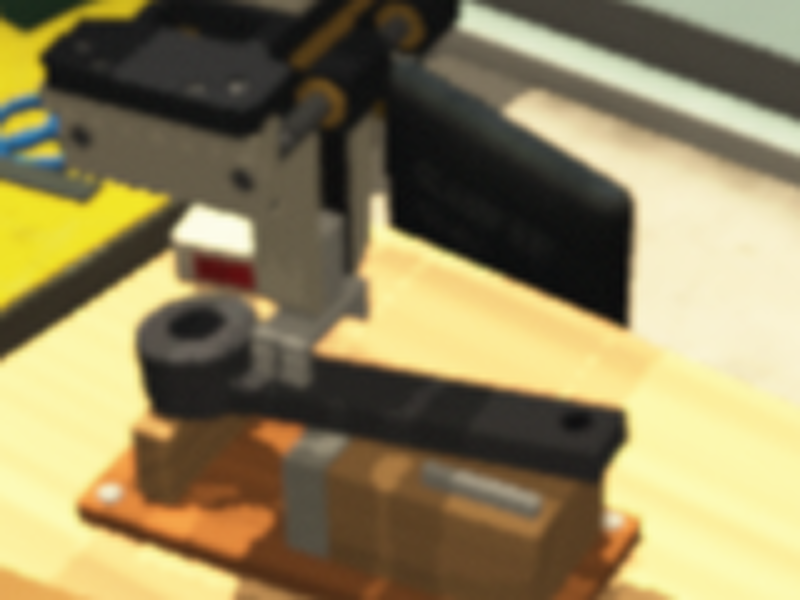

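View pics/k_top.png

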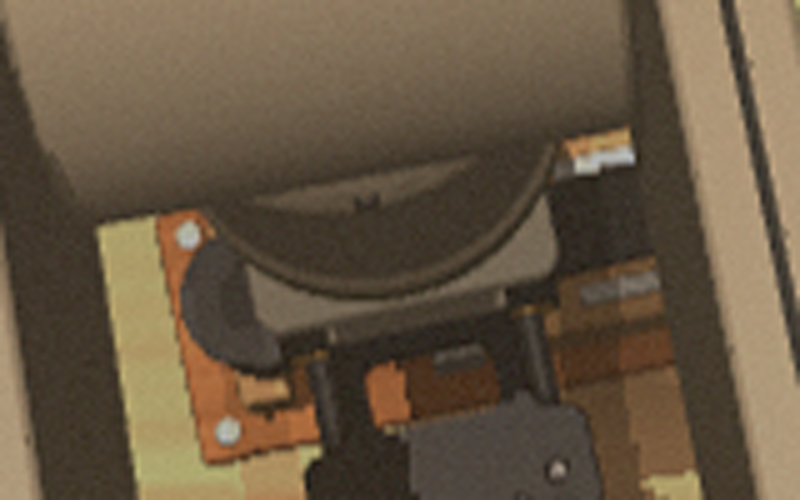

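```bash
python3 -m pendant '[{"delta_pos":[0,0.001,0.008],"spin":0},{"delta_pos":[0,0.001,0.014],"spin":0},{"delta_pos":[0,0.001,0.018],"spin":0},{"delta_pos":[0,0.001,0.018],"spin":0}]'
python3 - <<'E'
from h import *
st()
for cam,a in(("scene",(180,260,270,370)),):
    c,o=look(cam,["marker_seat","marker_grip","lever_tail"]);cv2.imwrite(f"pics/l_{cam}.png",cv2.resize(c["color"][a[0]:a[1],a[2]:a[3]],None,fx=7,fy=7,interpolation=cv2.INTER_CUBIC))
E
```

```text
t: 20.45
tool_pos: [0.4941, 0.1321, 0.1809]
orientation: [1.99, 2.421, 0.009]
force: [0.5, 0.6, -1.0]
opening: 0.0196
20.45 [0.4941 0.1321 0.1809] [1.99  2.421 0.009] F [ 0.5  0.6 -1. ] op 0.01956592353878937 q [ 0.16 -0.1   1.79 -0.    1.44 -0.03]
[[-0.193  0.981  0.009]
 [ 0.981  0.193 -0.   ]
 [-0.002  0.009 -1.   ]]
scene marker_seat 0.85 [0.4965 0.1361 0.1666] [303. 220.]
scene marker_seat 0.33 [0.4948 0.1332 0.1905] [304. 210.]
scene marker_grip 0.85 [0.4965 0.1362 0.1901] [303. 209.]
scene lever_tail 0.61 [0.52   0.0244 0.1678] [365. 238.]
```

View pics/l_scene.png

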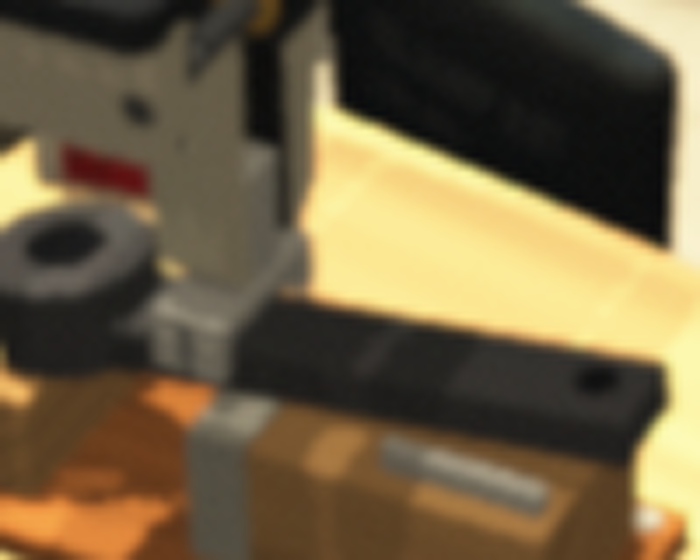

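```bash
python3 -m pendant '[{"delta_pos":[-0.001,0,0.002],"spin":0},{"delta_pos":[-0.001,0,0.004],"spin":0},{"delta_pos":[-0.001,0,0.005],"spin":0}]'
python3 -m pendant '[{"delta_pos":[0,0,0.001],"spin":0},{"delta_pos":[0,0,0.0015],"spin":0}]'
```

```text
t: 20.95
tool_pos: [0.4952, 0.1313, 0.1772]
orientation: [1.99, 2.42, 0.012]
force: [-0.9, 0.2, -0.9]
opening: 0.02
t: 21.15
tool_pos: [0.4951, 0.1313, 0.1755]
orientation: [1.99, 2.42, 0.012]
force: [0.8, -0.3, -0.9]
opening: 0.0199
```

```bash
python3 -m pendant '[{"delta_pos":[0,-0.001,0.001],"spin":0},{"delta_pos":[0,-0.001,0.0015],"spin":0}]'
python3 -m pendant '[{"delta_pos":[0,0,0.001],"spin":0},{"delta_pos":[0,0,0.001],"spin":0}]'
python3 - <<'E'
from h import *
st()
for cam,a in(("scene",(180,260,270,370)),):
    c,o=look(cam,["marker_seat","marker_grip","lever_tail"]);cv2.imwrite(f"pics/m_{cam}.png",cv2.resize(c["color"][a[0]:a[1],a[2]:a[3]],None,fx=7,fy=7,interpolation=cv2.INTER_CUBIC))
E
```

```text
t: 21.35
tool_pos: [0.4942, 0.131, 0.1741]
orientation: [1.99, 2.42, 0.012]
force: [-1.7, -1.1, 2.1]
opening: 0.0197
t: 21.55
tool_pos: [0.4944, 0.1308, 0.1735]
orientation: [1.989, 2.419, 0.012]
force: [-1.1, -0.8, 2.7]
opening: 0.0197
21.55 [0.4944 0.1308 0.1735] [1.989 2.419 0.012] F [-1.1 -0.8  2.7] op 0.019729479447362547 q [ 0.16 -0.1   1.8  -0.    1.43 -0.03]
[[-0.193  0.981  0.012]
 [ 0.981  0.193 -0.   ]
 [-0.003  0.012 -1.   ]]
scene marker_seat 0.68 [0.4982 0.134  0.1602] [305. 223.]
scene marker_grip 0.54 [0.497  0.134  0.1857] [304. 211.]
scene lever_tail 0.62 [0.5206 0.0271 0.1651] [364. 238.]
scene lever_tail 0.2 [0.3883 0.012  0.094 ] [321. 320.]
```

View pics/m_scene.png

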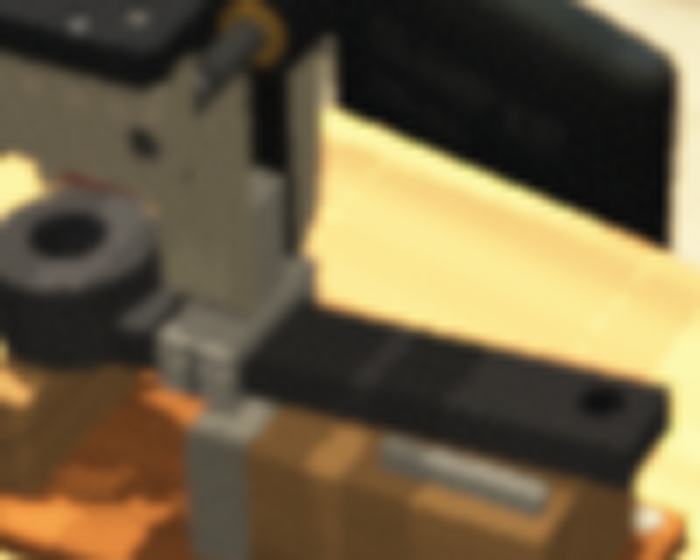

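The light press brought the arm slightly back toward level, with the tail at crop y 400 against 370 before. I'll lift a touch, shift 3 mm forward and release without pressing.

```bash
python3 -m pendant '[{"delta_pos":[0,0,-0.004],"spin":0},{"delta_pos":[0.002,0,-0.004],"spin":0},{"delta_pos":[0.0035,0,-0.004],"spin":0},{"delta_pos":[0.0035,0,-0.004],"spin":0}]'
python3 - <<'E'
from h import *
st()
for cam,a in(("scene",(180,260,270,370)),):
    c,o=look(cam,["marker_seat","marker_grip","lever_tail"]);cv2.imwrite(f"pics/o_{cam}.png",cv2.resize(c["color"][a[0]:a[1],a[2]:a[3]],None,fx=7,fy=7,interpolation=cv2.INTER_CUBIC))
E
```

```text
t: 22.15
tool_pos: [0.4935, 0.1347, 0.1772]
orientation: [1.989, 2.42, 0.012]
force: [0.5, -0.1, -0.4]
opening: 0.02
22.15 [0.4935 0.1347 0.1772] [1.989 2.42  0.012] F [ 0.5 -0.1 -0.4] op 0.020048226757810973 q [ 0.17 -0.1   1.8  -0.    1.43 -0.03]
[[-0.194  0.981  0.012]
 [ 0.981  0.194  0.   ]
 [-0.002  0.011 -1.   ]]
scene marker_seat 0.53 [0.4962 0.1368 0.1648] [303. 221.]
scene marker_grip 0.63 [0.4972 0.1366 0.1875] [303. 210.]
scene lever_tail 0.96 [0.518  0.0279 0.1662] [363. 238.]
```

View pics/o_scene.png

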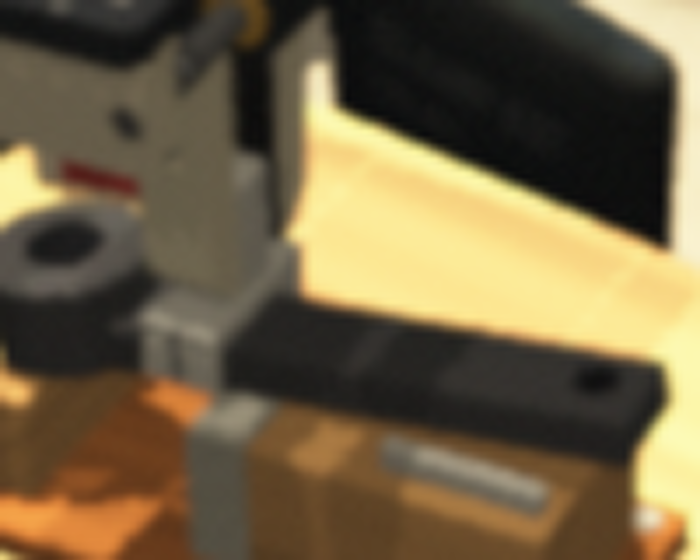

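```bash
python3 -m pendant '[{"delta_pos":[-0.0005,0,0.001],"spin":0},{"delta_pos":[-0.0005,0,0.002],"spin":0},{"delta_pos":[-0.0005,0,0.002],"spin":0}]'
python3 -m pendant '[{"delta_pos":[0,0,0],"spin":0},{"delta_pos":[0,0,0],"spin":0},{"delta_pos":[0,0,0],"spin":0},{"delta_pos":[0,0,0],"spin":0}]' 0.15
python3 - <<'E'
from h import *
for cam,a in(("scene",(180,260,270,370)),):
    c,o=look(cam,["marker_seat","lever_tail"]);cv2.imwrite(f"pics/p_{cam}.png",cv2.resize(c["color"][a[0]:a[1],a[2]:a[3]],None,fx=7,fy=7,interpolation=cv2.INTER_CUBIC))
E
```

```text
t: 22.65
tool_pos: [0.4936, 0.1338, 0.175]
orientation: [1.99, 2.42, 0.011]
force: [0.0, -0.6, -0.5]
opening: 0.0199
t: 23.05
tool_pos: [0.4937, 0.1338, 0.1751]
orientation: [1.989, 2.42, 0.012]
force: [0.3, 0.2, -0.8]
opening: 0.0388
scene marker_seat 0.64 [0.4968 0.1378 0.161 ] [303. 222.]
scene lever_tail 0.69 [0.5176 0.024  0.1699] [365. 237.]
```

View pics/p_scene.png

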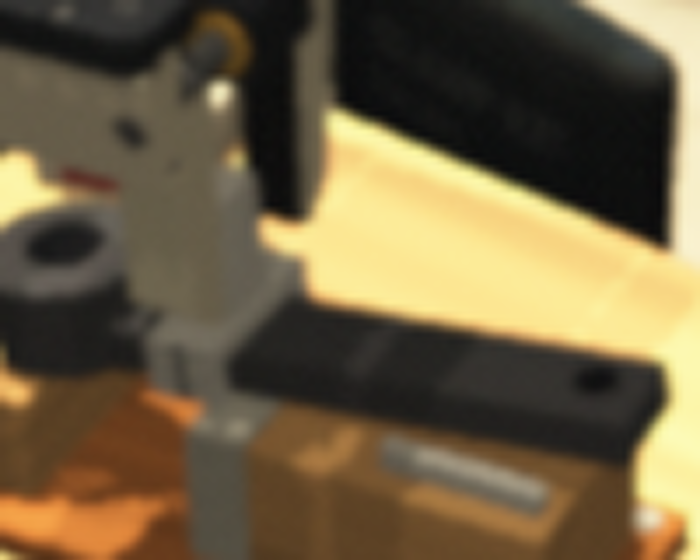

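Released: the saddle sits astride the arm at about px 303,222, and the arm is still tipped. Retreating straight up.

```bash
python3 -m pendant '[{"delta_pos":[0,0,-0.01],"spin":0},{"delta_pos":[0,0,-0.03],"spin":0},{"delta_pos":[0,0,-0.06],"spin":0},{"delta_pos":[0,0,-0.1],"spin":0},{"delta_pos":[0,0,-0.14],"spin":0},{"delta_pos":[-0.05,0,-0.17],"spin":0},{"delta_pos":[-0.1,0,-0.17],"spin":0},{"delta_pos":[-0.15,0,-0.17],"spin":0},{"delta_pos":[-0.2,0,-0.17],"spin":0},{"delta_pos":[-0.2,0,-0.17],"spin":0}]'
python3 - <<'E'
from h import *
st()
for cam,a in(("scene",(180,260,270,370)),("top",(190,270,270,390))):
    c,o=look(cam,["marker_seat","lever_tail","fulcrum","marker_grip"]);cv2.imwrite(f"pics/q_{cam}.png",cv2.resize(c["color"][a[0]:a[1],a[2]:a[3]],None,fx=6,fy=6,interpolation=cv2.INTER_CUBIC))
E
```

```text
t: 24.2
tool_pos: [0.5305, -0.0673, 0.346]
orientation: [1.995, 2.414, 0.009]
force: [0.6, 0.3, -0.4]
opening: 0.0395
24.2 [ 0.5305 -0.0673  0.346 ] [1.995 2.414 0.009] F [ 0.6  0.3 -0.4] op 0.03951291992322475 q [-0.22 -0.08  1.47  0.    1.74 -0.41]
[[-0.188  0.982  0.012]
 [ 0.982  0.188 -0.002]
 [-0.004  0.011 -1.   ]]
scene marker_seat 0.66 [0.498  0.1368 0.159 ] [304. 223.]
scene marker_seat 0.56 [0.3882 0.0119 0.0969] [322. 318.]
scene lever_tail 0.96 [0.5212 0.0275 0.1698] [364. 236.]
scene fulcrum 0.88 [0.4931 0.133  0.1419] [304. 233.]
scene marker_grip 0.69 [0.494  0.139  0.1865] [301. 211.]
top marker_seat 0.95 [0.4937 0.1359 0.152 ] [320. 223.]
top marker_seat 0.49 [0.3866 0.0117 0.0966] [399. 292.]
top lever_tail 0.82 [0.5141 0.0264 0.164 ] [391. 207.]
top lever_tail 0.7 [0.3435 0.1507 0.0962] [314. 320.]
top fulcrum 0.6 [0.4943 0.1364 0.1459] [320. 223.]
top marker_grip 0.88 [0.4938 0.1388 0.1829] [317. 220.]
```

View pics/q_scene.png

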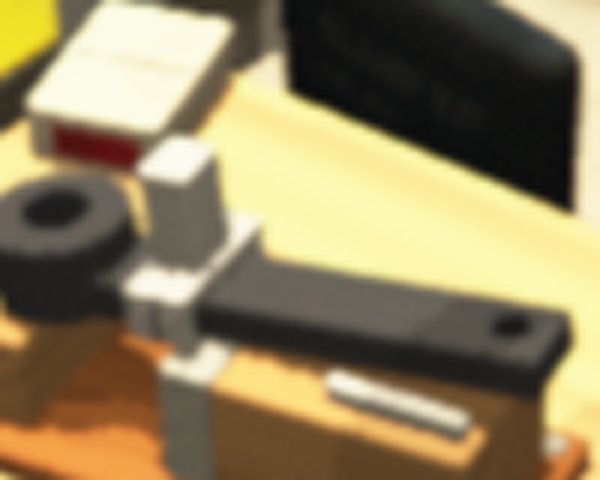

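View pics/q_top.png

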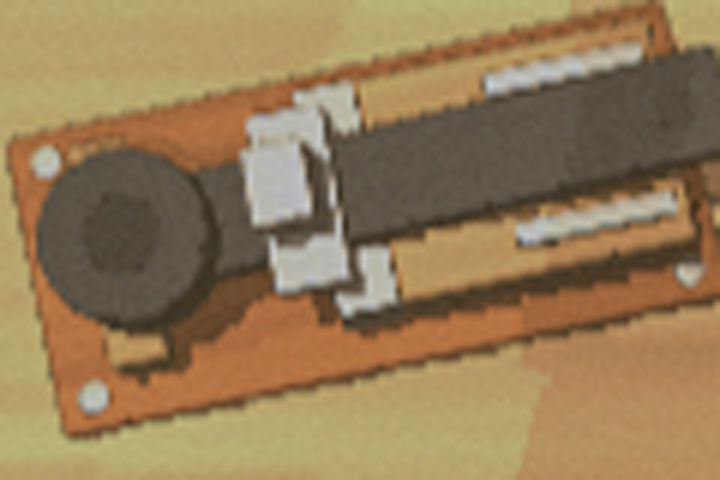

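```bash
python3 - <<'E'
from h import *
c=robot.read_camera("top")
p=plane(c,(319.5,222.1),.164);print(p,(p[:2]-[.4935,.132])@[-.19,.98])
yaw(c,"top","lever_arm",.162)
for i in range(2):
  for cam in("top","scene"): look(cam,["marker_seat","fulcrum","lever_tail"])
s=robot.read_state();print(s["t"])
E
```

```text
[0.49312763 0.13588707 0.164     ] 0.0038800804011585206
top lever_arm ctr [506.5  75.4] size [ 30.2 102.4] long yaw deg 102.07784
top marker_seat 0.87 [0.4966 0.136  0.1553] [320. 221.]
top fulcrum 0.82 [0.4937 0.1379 0.1413] [319. 224.]
top lever_tail 0.75 [0.5136 0.0289 0.1645] [389. 207.]
scene marker_seat 0.61 [0.4974 0.1356 0.1584] [304. 224.]
scene fulcrum 0.93 [0.4914 0.1316 0.1423] [304. 234.]
scene fulcrum 0.44 [0.3861 0.0113 0.0944] [321. 320.]
scene lever_tail 0.82 [0.5173 0.0249 0.1678] [364. 238.]
top marker_seat 0.68 [ 0.6219 -0.0307  0.0959] [420. 150.]
top marker_seat 0.58 [0.497  0.1364 0.1563] [319. 220.]
top fulcrum 0.72 [0.4947 0.138  0.144 ] [319. 223.]
top lever_tail 0.77 [0.5142 0.0294 0.1637] [389. 207.]
scene marker_seat 0.91 [0.4956 0.1398 0.1589] [302. 223.]
scene fulcrum 0.85 [0.4886 0.1321 0.1434] [303. 234.]
scene fulcrum 0.72 [0.497  0.1336 0.1481] [305. 229.]
scene lever_tail 0.65 [0.5182 0.0264 0.1681] [364. 238.]
25.6
```

```bash
python3 -c "from h import *;robot.close_job();print(robot.read_state()['t'])"
```

```text
the job is handed in; nothing more can be done
the job is handed in; nothing more can be done
```

The arm is tipped over the edge with the saddle marker set astride it at the balance point. I handed the job in at about 26 s, with the gripper clear.

- **Balance point:** I pushed the tail with shut fingers in nudges of about 3–4 mm, withdrawing after each. The arm tipped by itself with its tail about 112 mm behind the edge, so the balance point is good to about 3 mm. It stayed tipped after the gripper backed away.
- **Marker:** I gripped it by the tab, turned it about 96° and lowered it onto the arm over the edge. My last checks put its seat 3–4 mm ahead of the edge along the slide direction. About 2.4 mm of that is expected from the arm's tilt, leaving an error of 1–2 mm.
- **Last pictures:** The arm was still tipped (tail at z about 0.165–0.17), with the marker astride. I moved nothing else on the board.

Three things did not go cleanly:
- **First nudge:** The finger rode up about 5 mm on contact. I lowered the tool before the next nudge.
- **First try at setting the marker:** A light press of 2.7 N brought the arm partly back toward level. I lifted the marker a few millimetres, saw the arm tip again, moved 3 mm forward and released without pressing.
- **Position readings:** The networks' fulcrum readings differed between the two cameras by up to about 6 mm. For the final position I relied on edges measured in the top picture, which fit the scene picture.

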